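# Seat the keyed tube block in the mixer module

### The job

Lift the round aluminium tube block out of its parking stand and lower it into the round well of the white mixer module. The drive key in the well has stopped at an unknown angle, so hold the block lightly on the key and turn it until its notch finds the key, then lower it gently until its flange lies flush on the module, and let go. Never force it or let it drop, and leave the tip rack, the well plate and the vial alone.

Things in the scene. Friction and masses are not known exactly. Their poses are not given: they have to be found in the camera images.
- block_handle (a point): Grip point of the loose tube block, on its axis, inside the black upright grip bar on its top (46 mm long along x, 14 mm thick along y, 36 mm tall): 14 mm below the bar's top, 22 mm above the flange's top, 34 mm above the flange's underside, 54 mm above the foot's underside. z is up.
- block: The aluminium tube block, 0.2 to 0.5 kg, origin at the centre of its underside: foot 64 mm in diameter and 20 mm high, above it a flange 76 mm in diameter and 12 mm thick, then the grip bar. One notch 10 mm wide and 14 mm high, open downward and outward, is cut in the foot on its -x side, from 17 mm off the axis to the rim; a blue dot on the flange marks that side.
- well (a point): Centre of the mouth of the module's round well, at its top face; axes as the housing's, z up. Well 68 mm across, 21.5 mm deep, 2 mm chamfer. With its notch off the key the block rides on the key, its grip point 44.5 mm above this point; when notch and key meet (within about 0.05 rad) it can sink until the flange lies on the top face: 34 mm.
- module: White fixed mixer module, 130 x 150 x 50 mm, origin at the centre of its underside. On the well's floor stands one blue key, 8 mm wide, 12 mm tall, 20 to 31 mm off the axis, held by a brake; its direction is the housing's -x turned about z by an unreported angle from -0.75 to +0.75 rad. Over 40 N between block and module or key, or dropping the block in, harms the drive: land at 10 mm/s or less.
- stand: Black round parking stand on the deck, fixed, outer diameter 90 mm, rim 12 mm tall, inner floor 4 mm above the deck, inner diameter 76 mm; origin at the centre of its underside. The block starts standing loosely in it.
- tip_rack: Loose bystander: yellow and black tip rack with white tips, 85 x 127 x 66 mm, origin at the centre of its underside.
- well_plate: Loose bystander: white well plate, 85 x 127 x 42 mm, origin at the centre of its underside.
- vial: Loose bystander: amber vial, diameter 30 mm, 60 mm tall, origin at the centre of its underside.
Mind the look-alikes: they are no part of the job. There is more than one size of the block; the job needs the smaller. What is shaped like the module but green is not meant.

How it is judged:
By the outcome, as a careful person would: the job done as asked, in the order asked, and still so for the second after the job is handed in, with the robot touching nothing.
It also fails if it takes over 72 s, if anything falls off the work surface, if the arm or the gripper's body presses on something with over 40 N, if the wrist force passes 120 N, or if a joint passes its speed limit or range.

### The arm

A 6-joint arm with a two-finger parallel gripper is mounted at the origin on the work surface. World frame = base frame: x ahead of the robot, y to its left, z up, the work surface at z = 0. Lengths are in m, angles in rad, forces in N, time in s.
With the tool pointing down it reaches from about 0.375 to 0.9 m from the base axis. Payload 3.1 kg.
Tool frame: the origin (TCP) lies between the finger pads; the fingertips stand 8 mm ahead of it and the grasp point (between the pads) lies 11 mm behind it; z points along the fingers, y is the line along which they close (so a half turn about z gives the same grasp; the last joint's range is limited). The gripper opens to 85 mm and grips with 20 to 120 N. Pads are 22 mm wide; open, the fingers measure 114 mm over their backs; the gripper's body (76 mm by 85 mm) begins 54 mm behind the grasp point. The pads swing forward as they close: fully open they stand 13 mm farther back than shut.
Start: joints at [1.163, 0.527, 1.433, -0, 1.181, -0.178], TCP at [0.142, 0.609, 0.239] pointing down, gripper open.
Joint ranges: [-3.08, 3.08], [-0.75, 2.2], [0.22, 2.44], [-1.43, 4.57], [0, 2.65], [-2.85, 2.85]. Speed limits (rad/s): [2.79, 2.79, 3.14, 3.14, 3.14, 3.14].

### API

Orientations are given as a unit quaternion [x, y, z, w].
In Python, from station import readout, cams, sign_off gives the robot as it stands.
- The arm moves only by the tool send_rows, never from a script. Its argument "commands" is text: rows parted by semicolons, each of 5 numbers parted by spaces: the finger opening in mm, from 0 to 85.4, then the shift along the tool's x, y, z each as a share of 0.02 m, from -1 to 1, then the turn about the tool's z as a share of 4 degrees, from -1 to 1. In form: grip dx dy dz spin; .... A call has 1 to 20 rows; each row shifts and turns the commanded pose from where the row before left it, along the tool's axes as they then stand; what a row does not reach is not made up. A row lasts 1/12 s, in which the tool goes at most 41.7 mm and 7.16 degrees, less where a joint would pass 70% of its speed; a pose out of reach is approached as far as the arm can. A call with a number of a shift or a turn outside -1 to 1 is refused whole. A call with a gripper value outside its range is refused whole. The fingers move at their own pace and stop on an object; "grip_force" is the grip in N (left out, the last holds). Time passes only in rows, so rows that do not move let the fingers close. It gives the time, the measured TCP pose, the force, the opening and the grip force at its end, in the units of the state.
- readout.sense(): the state, without advancing time (a new reading comes with each control period).
- cams.snapshot(name): name is "side" or "top"; returns a dict with "pixels" (420x560x3 uint8, red, green, blue), "intrinsics" (3x3 intrinsics, pixels), "dist" ([k1, k2, p1, p2, k3] as OpenCV has them; the pictures are not rectified), "eye" and "rotation" of the camera in the world. Camera axes: x right, y down, z forward; pixel columns grow to the right and rows downward; lengths in m; the calibration is good to about 2 mm. A picture is of the moment at which its call begins. There is no depth.
- sign_off(): hands the job in; it is judged then, once.
The state is a dict: "t": time; "q": joint angles; "qd": joint speeds; "tau": joint torques, N m; "tcp_pos": TCP position; "tool_rot": TCP orientation; "force": force on the tool from outside, world axes, zero at the start; "ft_torque": the same for the moment, N m; "finger_gap": opening from 0.0 (shut) to 1.0 (fully open); "gripper_force": force on a finger pad.
Only numpy, scipy, OpenCV 4.12 (cv2) and the standard library are available. Lean on these libraries where they do the work, as an engineer would, in place of code of your own. Each camera call takes 0.05 s, during which the arm holds its last target. There are 200 camera calls.

## Working session

There is one attempt and no reset: what is moved stays moved. The work goes in short steps, Python scripts to look and compute and a tool call to move; the robot and the scene stay as the last step left them, time stands still between calls to the robot, and variables do not carry over. Pictures are saved under pics/ and viewed, at most 10 in all, crops included, and the job is handed in when it is done.

Besides the shell and the picture viewer there is one more tool, called by a JSON object that holds its "api" and its "payload". send_rows: Moves the arm, as the interface text tells. Its arguments: {"type":"object","properties":{"commands":{"type":"string"},"grip_force":{"type":"number"}},"required":["commands"]}

```bash
ls; mkdir -p pics; python3 - <<'E'
from station import readout,cams
import cv2,pickle,numpy as np
d={}
for n in("top","side"):
    s=cams.snapshot(n); d[n]=s
    cv2.imwrite(f"pics/{n}0.png",s["pixels"][:,:,::-1])
    print(n,np.round(s["eye"],3),np.round(s["rotation"],3).tolist(),s["intrinsics"],s["dist"])
pickle.dump(d,open("s0.pkl","wb"))
print(readout.sense())
E
```

```text
pics
top [ 0.45  -0.048  1.031] [-0.699, 0.713, -0.039, 0.041] [[510.10158326   0.         276.88719479]
 [  0.         510.10158326 212.05918747]
 [  0.           0.           1.        ]] [-0.16701144  0.          0.          0.          0.        ]
side [ 0.356 -0.651  0.514] [0.875, -0.137, 0.066, -0.46] [[397.50152712   0.         270.26194966]
 [  0.         397.50152712 206.44219791]
 [  0.           0.           1.        ]] [0.01515712 0.         0.         0.         0.        ]
{'t': 0.1, 'q': array([ 1.16251128e+00,  5.28365882e-01,  1.43379126e+00,  2.55650247e-05,
        1.18144061e+00, -1.78502067e-01]), 'qd': array([-0.00077093, -0.00219024, -0.00461486, -0.00226304,  0.00061077,
        0.0002199 ]), 'tau': array([-4.66736619e-04, -4.43303132e+01, -1.78587377e+01, -2.21661817e-04,
        3.85208696e-03, -1.56018835e-06]), 'tcp_pos': array([0.14205889, 0.60797752, 0.23843054]), 'tool_rot': array([ 1.14643666e-01,  9.93406173e-01, -9.56288991e-04, -3.01255266e-04]), 'force': array([-0.17799304, -0.12322605,  0.46984343]), 'ft_torque': array([-0.00085394,  0.03150355, -0.02513616]), 'gripper_force': 0.0, 'finger_gap': 0.9985620201212184}
```

View pics/top0.png

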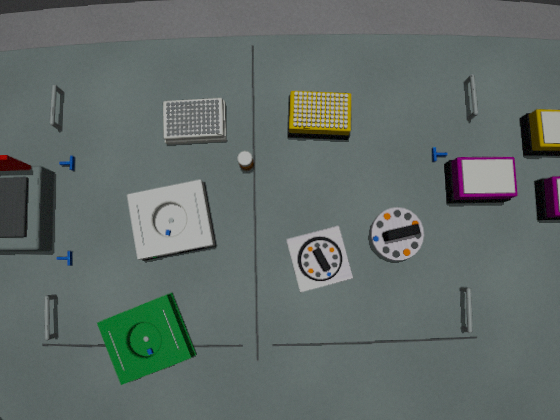

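View pics/side0.png

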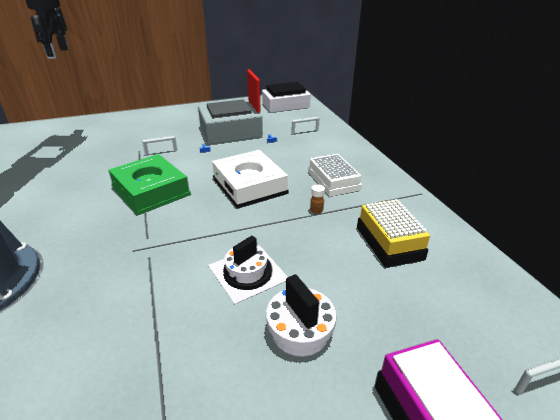

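The top view shows two block candidates: the small block in the black ring stand at (320,259), and a larger loose one at (397,234). It also shows two module candidates: white at (170,219), and green at (146,340), which isn't wanted. I choose the block in the stand and the white module, and check both in a close crop.

```bash
cat > h.py <<'E'
import cv2,numpy as np,pickle
from scipy.spatial.transform import Rotation as R
def ray(s,uv):
    p=cv2.undistortPoints(np.array(uv,float).reshape(-1,1,2),np.array(s["intrinsics"]),np.array(s["dist"])).reshape(-1,2)
    q=np.array(s["rotation"]); M=R.from_quat(q).as_matrix() if q.size==4 else q
    return np.array(s["eye"]),np.c_[p,np.ones(len(p))]@M.T
def onz(s,uv,z):
    e,d=ray(s,uv); return e+d*((z-e[2])/d[:,2])[:,None]
def proj(s,P):
    q=np.array(s["rotation"]); M=R.from_quat(q).as_matrix() if q.size==4 else q
    c=(np.atleast_2d(P)-s["eye"])@M
    return cv2.projectPoints(c,np.zeros(3),np.zeros(3),np.array(s["intrinsics"]),np.array(s["dist"]))[0].reshape(-1,2)
def blobs(mask,off=(0,0),amin=4):
    n,l,st,c=cv2.connectedComponentsWithStats(mask.astype(np.uint8))
    return [(st[i,4],*(np.round(c[i]+off,2))) for i in range(1,n) if st[i,4]>=amin]
E
python3 - <<'E'
from h import *
d=pickle.load(open("s0.pkl","rb")); t=d["top"]; I=t["pixels"]
a=cv2.resize(I[215:305,275:365],(400,400),interpolation=cv2.INTER_CUBIC)
b=cv2.resize(I[170:270,120:220],(400,400),interpolation=cv2.INTER_CUBIC)
cv2.imwrite("pics/crop0.png",np.hstack([a,b])[:,:,::-1])
hsv=cv2.cvtColor(I,cv2.COLOR_RGB2HSV)
for n,(x0,x1,y0,y1) in dict(blk=(275,365,215,305),mod=(120,220,170,270)).items():
    H=hsv[y0:y1,x0:x1].astype(int); g=I[y0:y1,x0:x1].max(2)
    print(n,'blue',blobs((abs(H[...,0]-108)<12)&(H[...,1]>120),(x0,y0)))
    print('dark',blobs(g<50,(x0,y0),20))
    print('orange',blobs((abs(H[...,0]-15)<8)&(H[...,1]>120),(x0,y0)))
E
```

```text
blk blue [(np.int32(9), np.float64(328.67), np.float64(273.89))]
dark [(np.int32(230), np.float64(315.34), np.float64(254.66)), (np.int32(176), np.float64(321.07), np.float64(259.46))]
orange [(np.int32(15), np.float64(309.87), np.float64(248.47)), (np.int32(15), np.float64(331.4), np.float64(249.4)), (np.int32(18), np.float64(310.22), np.float64(270.5))]
mod blue [(np.int32(19), np.float64(167.63), np.float64(232.16))]
dark [(np.int32(227), np.float64(190.78), np.float64(239.52))]
orange []
```

View pics/crop0.png

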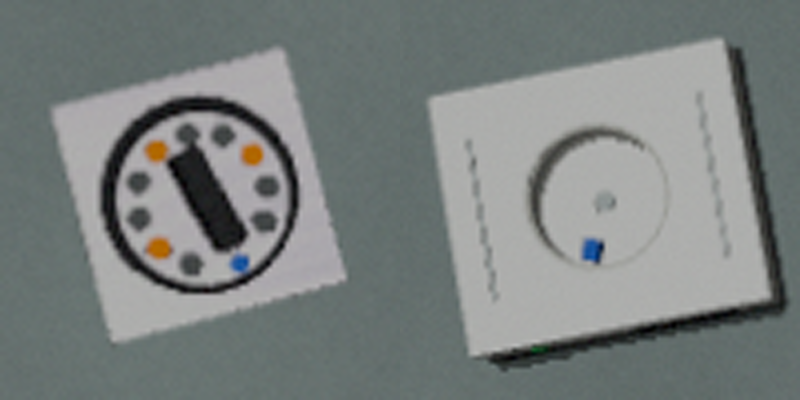

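The left crop shows the small block in its ring. Its bar runs from about (317,250) to (327,270), and the blue dot is at (329,274). The right crop shows the white module with its well centre near (169.5,219) and the blue key at (168,232). Both match the descriptions.

```bash
python3 - <<'E'
from h import *
from scipy.optimize import least_squares
d=pickle.load(open("s0.pkl","rb")); t=d["top"]; I=t["pixels"]; s=d["side"]
# block
o=np.array([[309.87,248.47],[331.4,249.4],[310.22,270.5],[328.67,273.89]])
W=onz(t,o,.036); c=(W[1]+W[2])/2; print("block c",c,"r",np.linalg.norm(W-c,axis=1)); b=W[3]-c; print("blue ang",np.arctan2(b[1],b[0]))
m=(I.max(2)<50).astype(np.uint8); n,l,st,cc=cv2.connectedComponentsWithStats(m); k=l[259,321]
pts=np.argwhere(l==k)[:,::-1]; Wb=onz(t,pts,.072)[:,:2]
rc=cv2.minAreaRect(Wb.astype(np.float32)*1000); print("bar",rc)
w=Wb-Wb.mean(0); u=np.linalg.svd(w,full_matrices=0)[2][0]; print("bar ang",np.arctan2(u[1],u[0]),Wb.mean(0))
# module
m=np.zeros(I.shape[:2],np.uint8); m[170:270,120:225]=(I[170:270,120:225].min(2)>135)
n,l,st,cc=cv2.connectedComponentsWithStats(m); k=1+np.argmax(st[1:,4]); 
cn=max(cv2.findContours((l==k).astype(np.uint8),0,1)[0],key=cv2.contourArea)[:,0]
rc=cv2.minAreaRect((onz(t,cn,.05)[:,:2]*1000).astype(np.float32)); print("module",rc,st[k])
print(cv2.boxPoints(rc))
key=onz(t,[[167.63,232.16],[171,220.5]],.0405); print("key",key)
# well edge: radial gradients in world plane
g=cv2.GaussianBlur(cv2.cvtColor(I,cv2.COLOR_RGB2GRAY),(0,0),.7).astype(np.float32)
c0=onz(t,[[169.5,219.2]],.05)[0]; P=[]
for a in np.arange(0,2*np.pi,.15):
    r=np.arange(.028,.042,.0003); q=proj(t,c0+np.c_[r*np.cos(a),r*np.sin(a),0*r]).astype(np.float32)
    v=cv2.remap(g,q[:,0][None],q[:,1][None],cv2.INTER_CUBIC)[0]; dv=np.gradient(v); i=dv.argmax()
    P.append((a,r[i],dv[i],*(c0+np.r_[r[i]*np.cos(a),r[i]*np.sin(a),0])[:2])); 
P=np.array(P); print("c0",c0); print(np.round(P[:,:3],4).tolist())
P=P[P[:,2]>2]
f=least_squares(lambda x:np.hypot(P[:,3]-x[0],P[:,4]-x[1])-x[2],[*c0[:2],.034],loss="soft_l1",f_scale=.0005); print("well",f.x)
E
```

```text
block c [ 0.46734077 -0.1290735   0.036     ] r [0.03085489 0.02917362 0.02917362 0.03104931]
blue ang -2.6553034019844066
bar ((468.1207580566406, -126.20256805419922), (45.092376708984375, 14.152486801147461), 27.887657165527344)
bar ang -2.6578958694156487 [ 0.46761282 -0.12659064]
module ((552.949462890625, 165.83056640625), (129.852783203125, 150.75840759277344), 9.957806587219238) [ 127  180   86   79 4803]
[[475.96637  228.84695 ]
 [502.03595   80.359665]
 [629.93256  102.81418 ]
 [603.863    251.30147 ]]
key [[0.52724808 0.16971883 0.0405    ]
 [0.55011025 0.16301833 0.0405    ]]
c0 [0.55175845 0.16397064 0.05      ]
[[0.0, 0.0358, 6.2028], [0.15, 0.0343, 6.4398], [0.3, 0.0355, 6.3094], [0.45, 0.0355, 6.8423], [0.6, 0.0343, 6.5987], [0.75, 0.0364, 6.8599], [0.9, 0.0367, 6.799], [1.05, 0.0358, 6.0423], [1.2, 0.0349, 5.9261], [1.35, 0.0361, 6.4085], [1.5, 0.0349, 7.4897], [1.65, 0.0349, 7.6169], [1.8, 0.0358, 6.6398], [1.95, 0.0349, 6.5508], [2.1, 0.0349, 5.6576], [2.25, 0.0349, 4.9306], [2.4, 0.0358, 4.1596], [2.55, 0.0364, 2.6758], [2.7, 0.0358, 1.6788], [2.85, 0.0301, 4.5578], [3.0, 0.031, 7.6129], [3.15, 0.0328, 4.5146], [3.3, 0.0352, 0.8014], [3.45, 0.0364, 0.7233], [3.6, 0.0352, 0.91], [3.75, 0.0355, 0.9331], [3.9, 0.0349, 0.8603], [4.05, 0.0352, 0.8997], [4.2, 0.0346, 1.343], [4.35, 0.0346, 0.7898], [4.5, 0.0346, 1.3638], [4.65, 0.0355, 0.9936], [4.8, 0.0349, 0.9483], [4.95, 0.0352, 1.3957], [5.1, 0.0352, 1.1377], [5.25, 0.0358, 1.2679], [5.4, 0.0367, 1.2921], [5.55, 0.0364, 1.6903], [5.7, 0.0346, 4.679], [5.85, 0.0349, 5.1175], [6.0, 0.0346, 5.4636], [6.15, 0.0358, 5.5858]]
well [0.5529133  0.1653055  0.03418241]
```

{"api": "send_rows", "payload": {"commands": "85 0 0 0 -1;85 0 0 0 -1;85 0 0 0 -1;85 0 0 0 -1;85 0 0 0 -1;85 0 0 0 -1;85 0 0 0 -1;85 0 0 0 -1;85 0 0 0 -1;85 0 0 0 -1;85 0 0 0 -0.24", "grip_force": 40}}

```text
t: 1.02
tcp_pos: [0.1422, 0.6082, 0.2387]
tool_rot: [-0.241, 0.971, -0.001, -0.0]
force: [0.6, 0.0, 0.4]
finger_gap: 0.993
gripper_force: 0.0
```

{"api": "send_rows", "payload": {"commands": "85 -0.25 -1 0 0;85 -0.25 -1 0 0;85 -0.25 -1 0 0;85 -0.25 -1 0 0;85 -0.25 -1 0 0;85 -0.25 -1 0 0;85 -0.25 -1 0 0;85 -0.25 -1 0 0;85 -0.25 -1 0 0;85 -0.25 -1 0 0;85 -0.25 -1 0 0;85 -0.25 -1 0 0;85 -0.25 -1 0 0;85 -0.25 -1 0 0;85 -0.25 -1 0 0;85 -0.25 -1 0 0;85 -0.25 -1 0 0;85 -0.25 -1 0 0;85 -0.25 -1 0 0;85 -0.25 -1 0 0"}}

```text
t: 2.68
tcp_pos: [0.4177, 0.3004, 0.2391]
tool_rot: [-0.24, 0.971, -0.0, -0.0]
force: [-1.1, 0.1, -0.9]
finger_gap: 0.998
gripper_force: 0.0
```

```bash
cat > go.py <<'E'
import sys,numpy as np
from station import readout
from scipy.spatial.transform import Rotation as R
s=readout.sense(); M=R.from_quat(s["tool_rot"]).as_matrix()
print("t",s["t"],"tcp",np.round(s["tcp_pos"],4),"xang",np.round(np.arctan2(M[1,0],M[0,0]),4),"z",np.round(M[:,2],3),"q",np.round(s["q"],2),"F",np.round(s["force"],2),"T",np.round(s["ft_torque"],2),"gap",round(s["finger_gap"]*85.4,1),s["gripper_force"])
if len(sys.argv)>3:
    d=np.array(list(map(float,sys.argv[1:4])))-s["tcp_pos"]; print("units to go",np.round(M.T@d/.02,2))
E
python3 go.py .4676 -.1278 .15
```

```text
t 2.6833 tcp [0.4177 0.3004 0.2391] xang -2.6578 z [-0. -0. -1.] q [ 0.41  0.38  1.71  0.    1.06 -1.65] F [-1.09  0.11 -0.85] T [-0.01  0.    0.08] gap 85.2 0.0
units to go [  7.75 -20.12   4.46]
```

{"api": "send_rows", "payload": {"commands": "85 0.39 -1 0.2 0;85 0.39 -1 0.2 0;85 0.39 -1 0.2 0;85 0.39 -1 0.2 0;85 0.39 -1 0.2 0;85 0.39 -1 0.2 0;85 0.39 -1 0.2 0;85 0.39 -1 0.2 0;85 0.39 -1 0.2 0;85 0.39 -1 0.2 0;85 0.39 -1 0.2 0;85 0.39 -1 0.2 0;85 0.39 -1 0.2 0;85 0.39 -1 0.2 0;85 0.39 -1 0.2 0;85 0.39 -1 0.2 0;85 0.39 -1 0.2 0;85 0.39 -1 0.2 0;85 0 0 0 0;85 0 0 0 0"}}

```text
t: 4.35
tcp_pos: [0.4609, -0.0833, 0.167]
tool_rot: [-0.239, 0.971, 0.0, -0.0]
force: [-0.6, 0.5, 0.5]
finger_gap: 0.998
gripper_force: 0.0
```

```bash
python3 go.py .4676 -.1278 .051; python3 - <<'E'
from h import *
from station import cams
s=cams.snapshot("side"); cv2.imwrite("pics/s1.png",cv2.resize(s["pixels"][100:310,150:430],(800,600))[:,:,::-1])
E
```

```text
t 4.35 tcp [ 0.4609 -0.0833  0.167 ] xang -2.6598 z [-0.001  0.001 -1.   ] q [-0.42  0.44  1.89  0.    0.82 -2.47] F [-0.65  0.48  0.46] T [-0.01 -0.04  0.01] gap 85.3 0.0
units to go [ 0.73 -2.13  5.8 ]
```

View pics/s1.png

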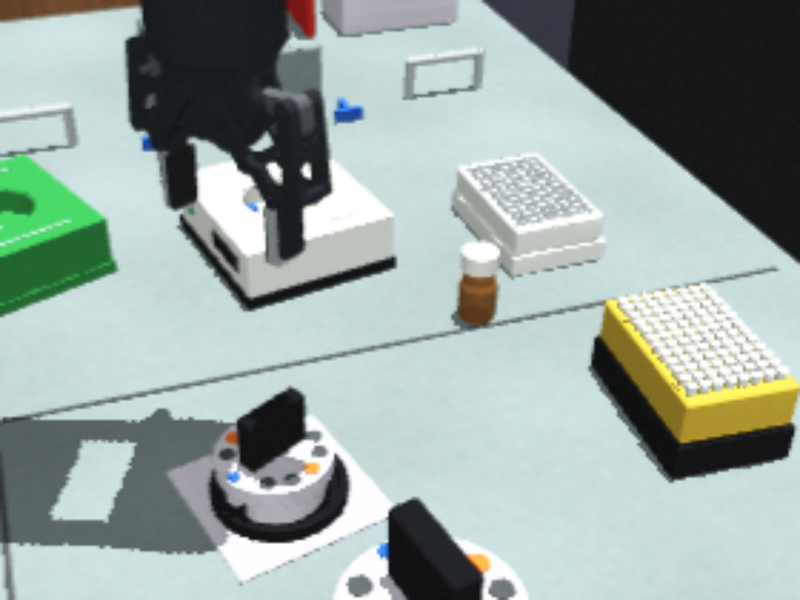

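The side view shows the open fingers above and behind the stand block, whose bar is at crop (272,430). The larger block lies clear at (440,540).

{"api": "send_rows", "payload": {"commands": "85 0.36 -1 0.5 0;85 0.36 -1 0.5 0;85 0 -0.1 1 0;85 0 0 1 0;85 0 0 0.5 0;85 0 0 0 0;85 0 0 0 0;85 0 0 0 0"}}

```text
t: 5.07
tcp_pos: [0.4682, -0.1258, 0.098]
tool_rot: [-0.241, 0.971, -0.0, 0.0]
force: [0.5, -0.7, -0.2]
finger_gap: 0.993
gripper_force: 0.0
```

```bash
python3 go.py .4676 -.1278 .051
```

```text
t 5.0667 tcp [ 0.4682 -0.1258  0.098 ] xang -2.6554 z [ 0.001 -0.    -1.   ] q [-0.49  0.58  1.9   0.    0.66 -2.55] F [ 0.45 -0.7  -0.16] T [-0.01 -0.02 -0.03] gap 84.8 0.0
units to go [ 0.07 -0.07  2.35]
```

{"api": "send_rows", "payload": {"commands": "85 0.07 -0.07 0.6 0;85 0 0 0.6 0;85 0 0 0.6 0;85 0 0 0.5 0;85 0 0 0 0;60 0 0 0 0;45 0 0 0 0;35 0 0 0 0;25 0 0 0 0;20 0 0 0 0", "grip_force": 40}}

```text
t: 5.9
tcp_pos: [0.4675, -0.1285, 0.0518]
tool_rot: [-0.24, 0.971, -0.0, 0.0]
force: [0.6, 0.1, 0.5]
finger_gap: 0.294
gripper_force: 0.0
```

{"api": "send_rows", "payload": {"commands": "16 0 0 0 0;12 0 0 0 0;8 0 0 0 0;8 0 0 0 0;8 0 0 0 0;8 0 0 0 0"}}

```text
t: 6.4
tcp_pos: [0.4675, -0.1286, 0.0516]
tool_rot: [-0.24, 0.971, -0.0, 0.0]
force: [-1.1, -0.5, 5.4]
finger_gap: 0.162
gripper_force: 40.1
```

```bash
python3 go.py .4676 -.1278 .051
```

```text
t 6.4 tcp [ 0.4675 -0.1286  0.0516] xang -2.6564 z [ 0.001 -0.    -1.   ] q [-0.5   0.67  1.92 -0.    0.54 -2.56] F [-1.09 -0.48  5.4 ] T [-0.01  0.11 -0.02] gap 13.8 40.05878984928131
units to go [-0.02  0.03  0.03]
```

{"api": "send_rows", "payload": {"commands": "8 0 0 -0.3 0;8 0 0 -0.3 0;8 0 0 -0.4 0;8 0 0 -0.5 0;8 0 0 -0.8 0;8 0 0 -1 0;8 0 0 -1 0;8 0 0 -1 0;8 0 0 -0.5 0;8 0 0 0 1;8 0 0 0 1;8 0 0 0 1;8 0 0 0 1;8 0 0 0 1;8 0 0 0 1;8 0 0 0 0;8 0 0 0 0"}}

```text
t: 7.82
tcp_pos: [0.467, -0.1282, 0.1678]
tool_rot: [-0.034, 0.999, -0.0, 0.0]
force: [0.5, 0.9, -2.2]
finger_gap: 0.155
gripper_force: 39.3
```

```bash
python3 go.py .5525 .165 .16
```

```text
t 7.8167 tcp [ 0.467  -0.1282  0.1678] xang -3.0735 z [ 0. -0. -1.] q [-0.5   0.45  1.85 -0.    0.84 -2.14] F [ 0.52  0.89 -2.2 ] T [-0.01 -0.    0.02] gap 13.3 39.29226100444794
units to go [-5.26 14.33  0.39]
```

{"api": "send_rows", "payload": {"commands": "8 -0.2 0.5 0 0;8 -0.36 0.98 0 0;8 -0.36 0.98 0 0;8 -0.36 0.98 0 0;8 -0.36 0.98 0 0;8 -0.36 0.98 0 0;8 -0.36 0.98 0 0;8 -0.36 0.98 0 0;8 -0.36 0.98 0 0;8 -0.36 0.98 0 0;8 -0.36 0.98 0 0;8 -0.36 0.98 0 0;8 -0.36 0.98 0 0;8 -0.36 0.98 0 0;8 -0.38 1 0 0;8 0 0.07 0 0;8 0 0 0 0;8 0 0 0 0;8 0 0 0 0"}}

```text
t: 9.4
tcp_pos: [0.5526, 0.1637, 0.1671]
tool_rot: [-0.033, 0.999, -0.0, -0.001]
force: [-0.7, -0.7, -3.6]
finger_gap: 0.154
gripper_force: 39.6
```

```bash
python3 go.py .5525 .165 .115; python3 - <<'E'
from h import *
from station import cams
d={n:cams.snapshot(n) for n in("top","side")}; pickle.dump(d,open("s2.pkl","wb"))
a=cv2.resize(d["top"]["pixels"][165:270,115:220],(400,400),interpolation=cv2.INTER_CUBIC)
b=cv2.resize(d["side"]["pixels"][100:220,190:310],(400,400),interpolation=cv2.INTER_CUBIC)
cv2.imwrite("pics/c2.png",np.hstack([a,b])[:,:,::-1])
E
```

```text
t 9.4 tcp [0.5526 0.1637 0.1671] xang -3.0754 z [-0.001 -0.    -1.   ] q [ 0.09  0.56  1.63 -0.    0.96 -1.54] F [-0.67 -0.73 -3.56] T [-0.03  0.01  0.06] gap 13.1 39.5607054233551
units to go [-0.    0.06  2.61]
```

View pics/c2.png

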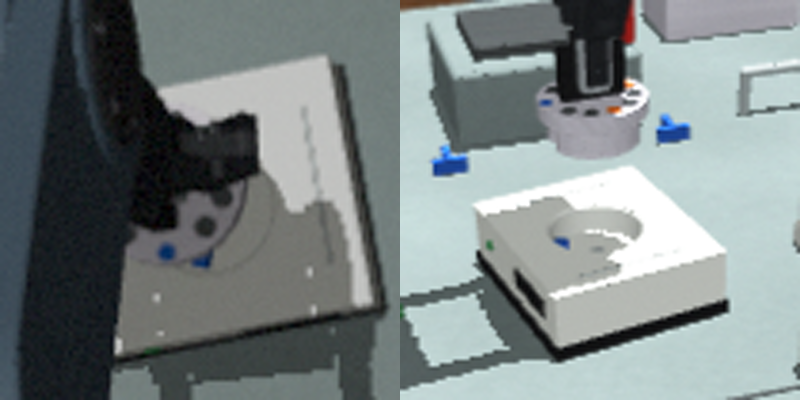

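The block hangs centred on the grip above the well, in the top crop at (190,190) and in the side crop at (595,120). The key shows at crop (203,262) and the blue dot at (168,252). I'll overlay the expected circles to check the centring.

```bash
python3 - <<'E'
from h import *
d=pickle.load(open("s2.pkl","rb")); a=np.linspace(0,2*np.pi,200)
T=np.array([.5526,.1637,.1671]); C=lambda x,y,z,r:np.c_[x+r*np.cos(a),y+r*np.sin(a),0*a+z]
def crop(s,x0,y0,n,k):
    im=cv2.resize(s["pixels"][y0:y0+n,x0:x0+n],(n*k,n*k),interpolation=cv2.INTER_CUBIC)
    for c,col in((C(T[0],T[1],T[2]-.0476+.032,.038),(255,0,0)),(C(T[0],T[1],T[2]-.0476,.032),(255,0,0)),(C(.5525,.165,.05,.034),(0,160,0)),(C(.5525,.165,.05,.036),(0,160,0))):
        p=((proj(s,c)-[x0,y0]+.5)*k); cv2.polylines(im,[np.round(p*16).astype(np.int32)],True,col,1,cv2.LINE_AA,4)
    return im
cv2.imwrite("pics/c3.png",np.hstack([cv2.resize(crop(d["top"],140,195,50,8),(400,400)),crop(d["side"],222,112,80,5)])[:,:,::-1])
E
```

```text
(no output)
```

View pics/c3.png

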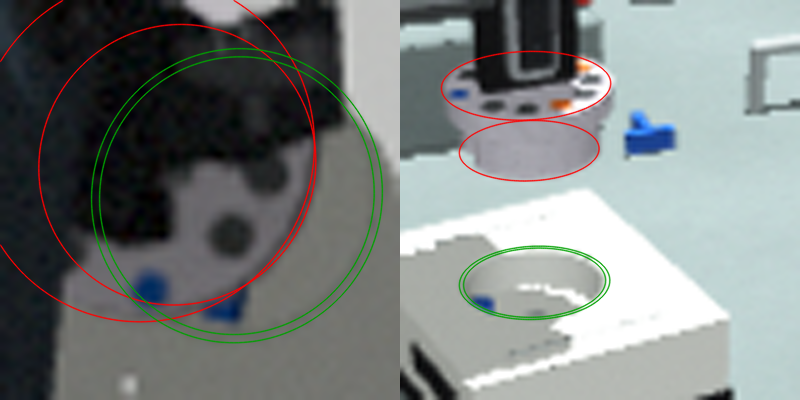

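The circles agree to about 1 mm. I nudge, then lower to just above the mouth.

{"api": "send_rows", "payload": {"commands": "8 0.03 0.06 0.3 0;8 0 0 0.5 0;8 0 0 0.5 0;8 0 0 0.5 0;8 0 0 0.5 0;8 0 0 0.4 0;8 0 0 0.25 0;8 0 0 0.2 0;8 0 0 0.05 0;8 0 0 0 0;8 0 0 0 0;8 0 0 0 0", "grip_force": 40}}

```text
t: 10.5
tcp_pos: [0.553, 0.1654, 0.1038]
tool_rot: [-0.033, 0.999, 0.0, 0.001]
force: [-1.0, 0.2, -3.1]
finger_gap: 0.155
gripper_force: 39.6
```

```bash
python3 go.py .552 .165 .102
```

```text
t 10.5 tcp [0.553  0.1654 0.1038] xang -3.0753 z [ 0.001  0.    -1.   ] q [ 0.1   0.65  1.67 -0.    0.82 -1.54] F [-1.04  0.23 -3.06] T [0.01 0.01 0.01] gap 13.3 39.597827196121216
units to go [ 0.05 -0.02  0.09]
```

{"api": "send_rows", "payload": {"commands": "8 0 0 0.04 0;8 0 0 0.04 0;8 0 0 0.04 0;8 0 0 0.04 0;8 0 0 0.04 0;8 0 0 0.04 0;8 0 0 0.04 0"}}

```text
t: 11.08
tcp_pos: [0.5526, 0.1653, 0.0976]
tool_rot: [-0.033, 0.999, -0.0, -0.0]
force: [-0.0, -0.6, -2.6]
finger_gap: 0.159
gripper_force: 39.6
```

```bash
python3 go.py .552 .165 .088
```

```text
t 11.0833 tcp [0.5526 0.1653 0.0976] xang -3.0754 z [-0. -0. -1.] q [ 0.1   0.66  1.67 -0.    0.81 -1.54] F [-0.05 -0.63 -2.59] T [ 0.01  0.04 -0.02] gap 13.6 39.59733545780182
units to go [ 0.03 -0.02  0.48]
```

{"api": "send_rows", "payload": {"commands": "8 0 0 0.04 0;8 0 0 0.04 0;8 0 0 0.04 0;8 0 0 0.04 0"}}

```text
t: 11.42
tcp_pos: [0.5526, 0.1653, 0.0944]
tool_rot: [-0.033, 0.999, 0.0, -0.0]
force: [-0.4, -0.2, -2.8]
finger_gap: 0.159
gripper_force: 39.6
```

{"api": "send_rows", "payload": {"commands": "8 0 0 0.04 0;8 0 0 0.04 0;8 0 0 0.04 0;8 0 0 0.03 0"}}

```text
t: 11.75
tcp_pos: [0.5526, 0.1653, 0.0914]
tool_rot: [-0.033, 0.999, -0.0, -0.0]
force: [-0.0, -0.3, -2.9]
finger_gap: 0.161
gripper_force: 39.6
```

{"api": "send_rows", "payload": {"commands": "8 0 0 0.03 0;8 0 0 0.03 0;8 0 0 0.02 0;8 0 0 0 0"}}

```text
t: 12.08
tcp_pos: [0.5525, 0.1653, 0.0898]
tool_rot: [-0.033, 0.999, -0.0, -0.0]
force: [0.4, 0.2, -2.0]
finger_gap: 0.155
gripper_force: 39.6
```

```bash
python3 go.py .552 .165 .088
```

```text
t 12.0833 tcp [0.5525 0.1653 0.0898] xang -3.0754 z [-0. -0. -1.] q [ 0.1   0.67  1.67  0.    0.8  -1.54] F [ 0.42  0.21 -2.03] T [0.01 0.04 0.04] gap 13.2 39.59710657596588
units to go [ 0.03 -0.01  0.09]
```

{"api": "send_rows", "payload": {"commands": "8 0 0 0.03 0;8 0 0 0.03 0;8 0 0 0.02 0;8 0 0 0 0"}}

```text
t: 12.42
tcp_pos: [0.5525, 0.1653, 0.0882]
tool_rot: [-0.033, 0.999, -0.0, -0.0]
force: [-0.5, 0.8, -1.8]
finger_gap: 0.155
gripper_force: 39.6
```

{"api": "send_rows", "payload": {"commands": "8 0 0 0.02 0;8 0 0 0.02 0;8 0 0 0 0"}}

```text
t: 12.67
tcp_pos: [0.5527, 0.1653, 0.088]
tool_rot: [-0.033, 0.999, -0.0, 0.0]
force: [-0.7, 0.5, 0.6]
finger_gap: 0.156
gripper_force: 40.3
```

{"api": "send_rows", "payload": {"commands": "8 0 0 0.02 0;8 0 0 0.01 0;8 0 0 0 0"}}

```text
t: 12.92
tcp_pos: [0.5528, 0.1653, 0.0879]
tool_rot: [-0.033, 0.999, 0.0, 0.0]
force: [-1.8, -0.4, 5.4]
finger_gap: 0.159
gripper_force: 40.9
```

{"api": "send_rows", "payload": {"commands": "8 0 0 0 0.25;8 0 0 0 0.25;8 0 0 0 0.25;8 0 0 0 0.25;8 0 0 0 0"}}

```text
t: 13.33
tcp_pos: [0.5525, 0.1643, 0.0878]
tool_rot: [0.001, 1.0, -0.001, -0.0]
force: [-2.2, -4.2, 6.5]
finger_gap: 0.158
gripper_force: 40.9
```

```bash
python3 go.py .552 .165 .088
```

```text
t 13.3333 tcp [0.5525 0.1643 0.0878] xang 3.1389 z [-0.    -0.002 -1.   ] q [ 0.1   0.68  1.68 -0.    0.79 -1.47] F [-2.15 -4.2   6.48] T [-0.71  0.56  0.08] gap 13.5 40.903576612472534
units to go [ 0.03  0.04 -0.01]
```

{"api": "send_rows", "payload": {"commands": "8 0 0 0 0.2;8 0 0 0 0.2;8 0 0 0 0.2;8 0 0 0 0.2;8 0 0 0 0.2;8 0 0 0 0"}}

```text
t: 13.83
tcp_pos: [0.5523, 0.1638, 0.0878]
tool_rot: [0.036, 0.999, -0.001, -0.0]
force: [-2.0, -5.3, 6.5]
finger_gap: 0.157
gripper_force: 40.9
```

{"api": "send_rows", "payload": {"commands": "8 0 0 0 0.2;8 0 0 0 0.2;8 0 0 0 0.2;8 0 0 0 0"}}

```text
t: 14.17
tcp_pos: [0.5523, 0.1638, 0.0878]
tool_rot: [0.057, 0.998, -0.001, -0.0]
force: [-1.4, -5.3, 5.6]
finger_gap: 0.159
gripper_force: 41.0
```

{"api": "send_rows", "payload": {"commands": "8 0 0 0 0.2;8 0 0 0 0.2;8 0 0 0 0"}}

```text
t: 14.42
tcp_pos: [0.5523, 0.1638, 0.0877]
tool_rot: [0.071, 0.997, -0.001, -0.0]
force: [-1.4, -5.7, 6.9]
finger_gap: 0.152
gripper_force: 40.9
```

{"api": "send_rows", "payload": {"commands": "8 0 0 0 0.2;8 0 0 0 0.2;8 0 0 0 0"}}

```text
t: 14.67
tcp_pos: [0.5522, 0.1638, 0.0876]
tool_rot: [0.085, 0.996, -0.001, -0.0]
force: [-2.5, -6.2, 6.1]
finger_gap: 0.156
gripper_force: 40.8
```

{"api": "send_rows", "payload": {"commands": "8 0 0 0 0.2;8 0 0 0 0.2;8 0 0 0 0"}}

```text
t: 14.92
tcp_pos: [0.5522, 0.164, 0.0875]
tool_rot: [0.099, 0.995, -0.001, -0.0]
force: [-1.8, -3.9, 4.2]
finger_gap: 0.158
gripper_force: 40.8
```

{"api": "send_rows", "payload": {"commands": "8 0 0 0 0.2;8 0 0 0 0.2;8 0 0 0 0"}}

```text
t: 15.17
tcp_pos: [0.5528, 0.1658, 0.0864]
tool_rot: [0.114, 0.993, 0.0, 0.0]
force: [-0.3, -0.0, -2.9]
finger_gap: 0.158
gripper_force: 39.7
```

The force fell back to the hanging weight and z dropped, so the notch has found the key. I lower it slowly.

{"api": "send_rows", "payload": {"commands": "8 0 0 0.02 0.2;8 0 0 0.02 0.1;8 0 0 0.03 0;8 0 0 0.03 0;8 0 0 0 0"}}

```text
t: 15.58
tcp_pos: [0.5525, 0.1654, 0.0846]
tool_rot: [0.124, 0.992, 0.0, -0.0]
force: [0.2, -1.3, -2.6]
finger_gap: 0.161
gripper_force: 39.6
```

{"api": "send_rows", "payload": {"commands": "8 0 0 0.03 0;8 0 0 0.03 0;8 0 0 0.03 0;8 0 0 0.03 0;8 0 0 0 0"}}

```text
t: 16.0
tcp_pos: [0.5526, 0.1654, 0.0824]
tool_rot: [0.124, 0.992, 0.0, -0.0]
force: [-0.0, -0.3, -3.6]
finger_gap: 0.156
gripper_force: 39.6
```

```bash
python3 go.py .5525 .165 .0776
```

```text
t 16.0 tcp [0.5526 0.1654 0.0824] xang 2.8936 z [-0.  0. -1.] q [ 0.1   0.68  1.68  0.    0.78 -1.23] F [-0.03 -0.34 -3.64] T [-0.08  0.04  0.03] gap 13.3 39.64132905006409
units to go [-0.   -0.02  0.24]
```

{"api": "send_rows", "payload": {"commands": "8 0 0 0.03 0;8 0 0 0.03 0;8 0 0 0.03 0;8 0 0 0.03 0;8 0 0 0.03 0;8 0 0 0 0"}}

```text
t: 16.5
tcp_pos: [0.5526, 0.1654, 0.0794]
tool_rot: [0.124, 0.992, 0.0, -0.0]
force: [-0.1, -1.0, -3.0]
finger_gap: 0.155
gripper_force: 39.6
```

{"api": "send_rows", "payload": {"commands": "8 0 0 0.03 0;8 0 0 0.02 0;8 0 0 0.02 0;8 0 0 0 0"}}

```text
t: 16.83
tcp_pos: [0.5525, 0.1653, 0.078]
tool_rot: [0.124, 0.992, 0.0, -0.0]
force: [0.0, -0.7, -3.0]
finger_gap: 0.154
gripper_force: 39.7
```

{"api": "send_rows", "payload": {"commands": "8 0 0 0.02 0;8 0 0 0.02 0;8 0 0 0 0"}}

```text
t: 17.08
tcp_pos: [0.5526, 0.1653, 0.0777]
tool_rot: [0.124, 0.992, -0.0, 0.0]
force: [-1.8, -0.6, 0.6]
finger_gap: 0.155
gripper_force: 40.1
```

{"api": "send_rows", "payload": {"commands": "8 0 0 0.02 0;8 0 0 0 0;8 0 0 0 0"}}

```text
t: 17.33
tcp_pos: [0.5526, 0.1653, 0.0776]
tool_rot: [0.124, 0.992, -0.0, 0.0]
force: [-2.9, -1.5, 5.7]
finger_gap: 0.157
gripper_force: 40.8
```

```bash
python3 go.py .5525 .165 .0776
```

```text
t 17.3333 tcp [0.5526 0.1653 0.0776] xang 2.8937 z [ 0. -0. -1.] q [ 0.1   0.69  1.68 -0.    0.77 -1.23] F [-2.91 -1.53  5.65] T [-0.17  0.32 -0.07] gap 13.4 40.76788544654846
units to go [-0.   -0.01  0.  ]
```

The block is seated 10.3 mm below the riding height, against 10.5 mm expected, and it is bearing on the flange. I release it and retreat.

{"api": "send_rows", "payload": {"commands": "16 0 0 0 0;22 0 0 0 0;30 0 0 0 0;40 0 0 0 0;50 0 0 0 0;50 0 0 0 0;50 0 0 -0.2 0;50 0 0 -0.4 0;50 0 0 -0.6 0;50 0 0 -1 0;50 0 0 -1 0;50 0 0 -1 0;50 0 0 -1 0;50 0 0 -1 0;50 0 0 0 0;50 0 0 0 0"}}

```text
t: 18.67
tcp_pos: [0.5535, 0.1655, 0.2031]
tool_rot: [0.124, 0.992, 0.0, 0.002]
force: [0.4, 0.8, -0.2]
finger_gap: 0.585
gripper_force: 0.0
```

```bash
python3 go.py; python3 - <<'E'
from h import *
from station import cams
d={n:cams.snapshot(n) for n in("top","side")}
a=cv2.resize(d["top"]["pixels"][165:270,115:220],(400,400),interpolation=cv2.INTER_CUBIC)
b=cv2.resize(d["side"]["pixels"][120:220,200:300],(400,400),interpolation=cv2.INTER_CUBIC)
cv2.imwrite("pics/c4.png",np.hstack([a,b])[:,:,::-1])
E
```

```text
t 18.6667 tcp [0.5535 0.1655 0.2031] xang 2.8937 z [ 0.004  0.    -1.   ] q [ 0.1   0.51  1.59  0.    1.04 -1.23] F [ 0.4   0.76 -0.19] T [ 0.    0.05 -0.03] gap 49.9 0.0
```

View pics/c4.png

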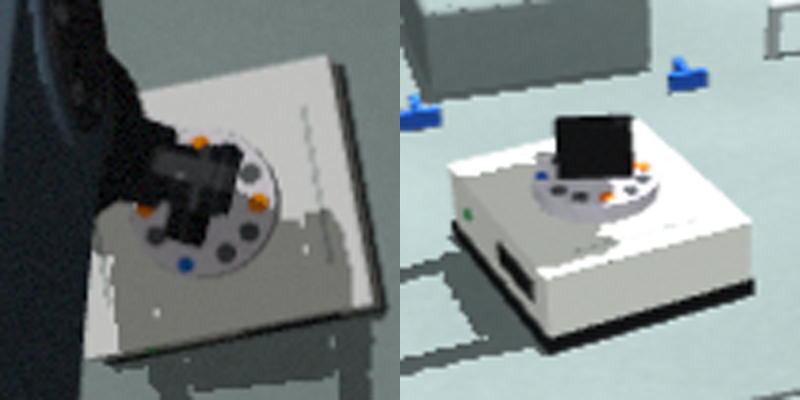

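The block sits flush on the white module (side crop, flange at (595,190)), and the gripper is clear of it.

```bash
python3 -c "
from station import sign_off
print(sign_off())"
```

```text
the job is handed in; nothing more can be done
None
```

The small tube block is seated flush in the white mixer module, notch on the key and released, and the job was handed in at about 19 s; force readings on the key and landing stayed around 10 N, and I left the rack, plate and vial alone.

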